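# Fold a row of tube lids shut with a run of the fingertips

### The job

Shut the five open lids in the row along the near edge of the red tube rack: run the fingertips lightly along the row from its left end to its right end as you face it, so that the hinged lids are folded over one after the other, and leave all five lying fully shut. Leave the two spare tubes on the far edge open, pick nothing up, and do not push the rack or the things round it out of place.

Things in the scene. Friction and masses are not known exactly. Their poses are not given: they have to be found in the camera images.
- rack: Red plastic tube rack, 96 (x) x 244 (y) x 62 mm high, loose, 0.6 to 1.1 kg with its tubes, which sit fast in it. Origin: centre of its underside; x points across the rack away from the robot, y to the left along it, z up. Five open tubes stand in a row along its near long edge (x = -30 mm); on the far edge (x = +30 mm) stand two spare open tubes and one that is shut already.
- row_start (a point): Point fixed to the rack over the hinge of the first (leftmost) lid of the row, at the height of the top face of a shut lid (67.6 mm over the bench); axes as the rack's. Tube mouths of the row lie 12, 56, 100, 144 and 188 mm to the right of it, along the rack's -y; tube collars are 19.4 mm across and end 2.6 mm below it.
- row_end (a point): Point fixed to the rack over the tip of the thumb tab of the fifth (rightmost) lid when shut, at the same height; the row runs straight from row_start to row_end, 203 mm, along the rack's -y.
- lid_1 (a joint): Hinge angle of lid 1, leftmost of the row: 0 lies flat, shut; 1.57 upright; more leans back to the left. All lids: disc 19.4 mm across, 2.6 mm thick, with a thumb tab, 27 mm from hinge to tab tip. The hinge is left of its tube, axis across the row 12 mm from the mouth's centre and 65 mm over the bench, so the lid shuts to the right. Stiff (0.004 N m), no spring or snap.
- lid_2 (a joint): Hinge angle of lid 2 of the row, counted from the left; same kind and sense as lid 1.
- lid_3 (a joint): Hinge angle of lid 3 of the row, counted from the left; same kind and sense as lid 1.
- lid_4 (a joint): Hinge angle of lid 4 of the row, counted from the left; same kind and sense as lid 1.
- lid_5 (a joint): Hinge angle of lid 5 of the row, counted from the left; same kind and sense as lid 1.
- spare_1 (a joint): Hinge angle of the lid of the left spare tube on the far edge, 55 mm along the rack's y; same kind and sense as lid 1; to be left open.
- spare_2 (a joint): Hinge angle of the lid of the right spare tube on the far edge, -33 mm along the rack's y; same kind and sense as lid 1; to be left open.
- marker: Marker pen, 13 x 138 x 14 mm, lying loose on the bench behind the rack; not part of the job. Origin: centre of its underside.
- tape: Roll of masking tape, 96 x 95 x 25 mm, lying flat behind the rack, loose; not part of the job. Origin: centre of its underside.
- screw_tube: Larger clear tube with a blue screw cap, 108 (x, along it) x 22 x 22 mm, lying loose on the bench behind the rack; not part of the job. Origin: centre of its underside.

How it is judged:
By the outcome, as a careful person would: the job done as asked, in the order asked, and still so for the second after the job is handed in, with the robot touching nothing.
It also fails if it takes over 58 s, if anything falls off the work surface, if the arm or the gripper's body presses on something with over 40 N, if the wrist force passes 120 N, or if a joint passes its speed limit or range.

### The arm

A 6-joint arm with a two-finger parallel gripper is mounted at the origin on a cart in front of the work surface, level with it; the furniture and walls round the work are solid. World frame = base frame: x ahead of the robot, y to its left, z up, the work surface at z = 0. Lengths are in m, angles in rad, forces in N, time in s.
With the tool pointing down it reaches from about 0.375 to 0.9 m from the base axis. Payload 3.1 kg.
Tool frame: the origin (TCP) lies where the fingers leave the gripper's body, on its centre line; the fingertips stand 73 mm ahead of it and the grasp point (between the pads) lies 54 mm ahead of it; z points along the fingers, y is the line along which they close (so a half turn about z gives the same grasp; the last joint's range is limited). The gripper opens to 85 mm and grips with 20 to 120 N. Pads are 22 mm wide; open, the fingers measure 114 mm over their backs; the gripper's body (76 mm by 85 mm) begins 54 mm behind the grasp point. The pads swing forward as they close: fully open they stand 13 mm farther back than shut.
Start: joints at [1.095, 0.527, 1.433, -0, 1.181, -0.178], TCP at [0.183, 0.598, 0.304] pointing down, gripper open.
Joint ranges: [-3.08, 3.08], [-0.75, 2.2], [0.22, 2.44], [-1.43, 4.57], [0, 2.65], [-2.85, 2.85]. Speed limits (rad/s): [2.79, 2.79, 3.14, 3.14, 3.14, 3.14].

### API

Orientations are given as a unit quaternion [x, y, z, w].
In Python, from station import manip gives the robot as it stands.
- The arm moves only by the shell command python3 -m crank 'ROWS' [FORCE]. ROWS is JSON, a list of rows, each an object with "dp": the shift along the tool's x, y, z normalised to -1 to 1, where 1 is 50 cm, a list of three; "delta_rot": the turn, a rotation vector about the tool's x, y, z normalised to -1 to 1, where 1 is 2 pi rad, a list of three; "fingers": the opening, from -1 (shut) to 1 (fully open). A call has 1 to 12 rows; each row shifts and turns the commanded pose from where the row before left it, along the tool's axes as they then stand; what a row does not reach is not made up. A row lasts 1/12 s, in which the tool goes at most 41.7 mm and 7.16 degrees, less where a joint would pass 70% of its speed; a pose out of reach is approached as far as the arm can. A call with a number of a shift or a turn outside -1 to 1 is refused whole. A call with a gripper value outside its range is refused whole. The fingers move at their own pace and stop on an object; FORCE is the grip in N (left out, the last holds). Time passes only in rows, so rows that do not move let the fingers close. It gives the time, the measured TCP pose, the force, the opening and the grip force at its end, in the units of the state.
- manip.sense(): the state, without advancing time (a new reading comes with each control period).
- manip.snapshot(name): name is "scene" or "top" or "wrist"; returns (picture, depth): 400x640x3 uint8, red, green, blue; 400x640 float32, m along the optical axis (not along the pixel's ray), 0 where there is no reading.
- manip.camera_model(name): a dict with "fx", "fy", "cx", "cy" (pixels), "origin" and "attitude" of the camera in the world. Camera axes: x right, y up, looking along -z (the intrinsics and any distortion apply to the point x, -y, -z); pixel columns grow to the right and rows downward; lengths in m; the calibration is good to about 2 mm. The wrist camera is an equidistant fisheye: a pixel r from the principal point sees the ray r / f radians off the axis. A picture is of the moment at which its call begins: read the wrist's pose just before it. camera_model takes no time and is no camera call; for the wrist camera it gives the pose at the moment of the call.
- manip.sign_off(): hands the job in; it is judged then, once.
The state is a dict: "t": time; "q": joint angles; "qd": joint speeds; "tau": joint torques, N m; "tcp_pos": TCP position; "tool_rot": TCP orientation; "force": force on the tool from outside, world axes, zero at the start; "ft_torque": the same for the moment, N m; "finger_gap": opening from 0.0 (shut) to 1.0 (fully open); "gripper_force": force on a finger pad.
Only numpy, scipy, OpenCV 4.12 (cv2) and the standard library are available. Lean on these libraries where they do the work, as an engineer would, in place of code of your own. Each camera call takes 0.05 s, during which the arm holds its last target. There are 200 camera calls.

## Working session

There is one attempt and no reset: what is moved stays moved. The work goes in short steps, Python scripts to look and compute and a shell command to move; the robot and the scene stay as the last step left them, time stands still between calls to the robot, and variables do not carry over. Pictures are saved under pics/ and viewed, at most 10 in all, crops included, and the job is handed in when it is done.

```bash
mkdir -p pics; cat > h.py <<'E'
import numpy as np,cv2
from station import manip
from scipy.spatial.transform import Rotation as R
def snap(n,f):
    m=manip.camera_model(n); p,d=manip.snapshot(n); cv2.imwrite('pics/%s.png'%f,p[:,:,::-1]); np.savez('pics/%s.npz'%f,p=p,d=d); return p,d,m
def cloud(d,m):
    v,u=np.mgrid[:d.shape[0],:d.shape[1]]
    P=np.stack([(u-m['cx'])/m['fx']*d,-(v-m['cy'])/m['fy']*d,-d],-1)
    a=np.array(m['attitude']); Rm=R.from_quat(a).as_matrix() if a.size==4 else a.reshape(3,3)
    return P@Rm.T+np.array(m['origin'])
E
python3 - <<'E'
from h import *
for n in('top','scene'):
    p,d,m=snap(n,n+'0'); print(m)
    P=cloud(d,m); c=p.astype(int)
    red=(c[...,0]>110)&(c[...,1]<80)&(c[...,2]<80)&(d>0)
    Q=P[red]; print(red.sum(),np.percentile(Q,[2,50,98],axis=0).round(4))
    np.save('pics/P_%s.npy'%n,P)
s=manip.sense(); print({k:np.round(v,4) for k,v in s.items()})
E
```

```text
{'fx': 437.23989711547046, 'fy': 437.23989711547046, 'cx': 325.92907841096445, 'cy': 197.1207481544606, 'origin': array([0.44000319, 0.05284774, 0.9021719 ]), 'attitude': array([-0.06532241,  0.06452005,  0.70441708, -0.70382294])}
1 [[0.5851 0.2373 0.0604]
 [0.5851 0.2373 0.0604]
 [0.5851 0.2373 0.0604]]
{'fx': 381.2068900796319, 'fy': 381.2068900796319, 'cx': 315.99308540512965, 'cy': 201.66578370441957, 'origin': array([0.28961093, 0.52597648, 0.71864113]), 'attitude': array([-0.10341587,  0.34691461,  0.8880544 , -0.28339864])}
268 [[ 0.505  -0.0094  0.0292]
 [ 0.5574  0.1267  0.0617]
 [ 0.6148  0.2345  0.0676]]
{'t': np.float64(0.1), 'q': array([ 1.0955,  0.5284,  1.4338, -0.    ,  1.1814, -0.1785]), 'qd': array([-0.0004, -0.0031, -0.0031,  0.0003,  0.0006,  0.0006]), 'tau': array([-4.00000e-04, -4.43305e+01, -1.78585e+01, -3.00000e-04,
        4.00000e-03,  0.00000e+00]), 'tcp_pos': array([0.1825, 0.5972, 0.303 ]), 'tool_rot': array([ 1.478e-01,  9.890e-01, -1.000e-03, -3.000e-04]), 'force': array([-0.1321,  0.5951, -0.5474]), 'ft_torque': array([ 0.0442,  0.0135, -0.006 ]), 'gripper_force': np.float64(0.0), 'finger_gap': np.float64(0.9964)}
```

View pics/top0.png

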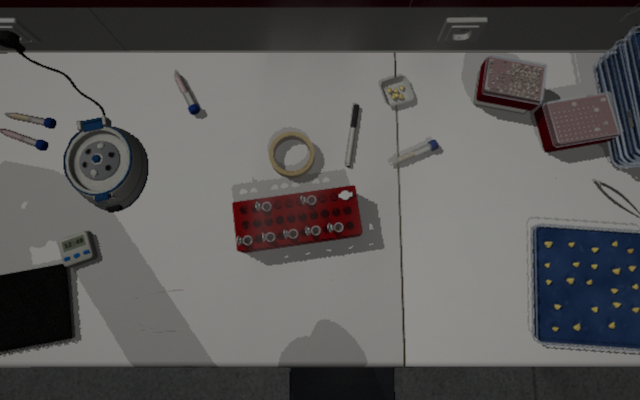

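View pics/scene0.png

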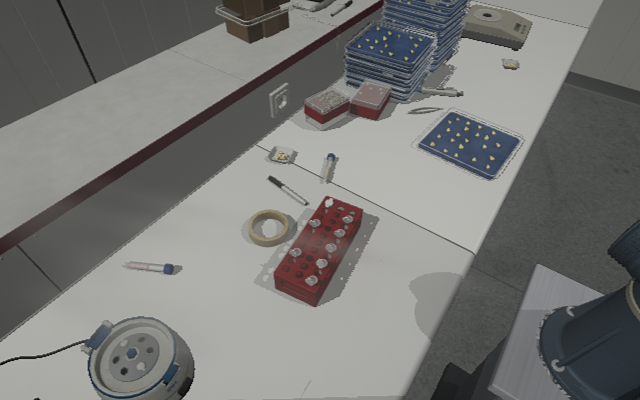

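The top view shows the rack with corners near (233,203), (356,187), (360,236) and (237,252). The five open lids run along its lower, near edge from (245,240) to (337,227). The spares are at (265,206) and (310,200), and the shut tube is at (345,195). Tape, marker and screw tube lie behind the rack.

```bash
python3 - <<'E'
from h import *
for n in('top','scene'):
    z=np.load('pics/%s0.npz'%n); p,d=z['p'].astype(int),z['d']; P=np.load('pics/P_%s.npy'%n)
    r=(p[...,0]>1.8*p[...,1])&(p[...,0]>1.8*p[...,2])&(p[...,0]>30)&(d>0)
    box=(P[...,0]>.4)&(P[...,0]<.75)&(P[...,1]>-.1)&(P[...,1]<.4)
    m=r&box&(P[...,2]>.05)&(P[...,2]<.072)
    Q=P[m]; rc=cv2.minAreaRect(Q[:,:2].astype(np.float32)*1000); print(n,m.sum(),rc,np.median(Q[:,2]))
    print(cv2.boxPoints(rc).round(1).tolist())
    b=P[box&(d>0)&~r&(P[...,2]<.02)]; print('bench z',np.median(b[:,2]))
    # raised points
    h=box&(P[...,2]>.07)&(P[...,2]<.12)
    k,l,st,c=cv2.connectedComponentsWithStats(h.astype(np.uint8))
    for i in range(1,k):
        if st[i,4]>3: q=P[l==i]; print(st[i,4],q.mean(0).round(4),q.min(0).round(4),q.max(0).round(4))
p=cv2.imread('pics/top0.png')[170:270,215:380]; cv2.imwrite('pics/top0c.png',cv2.resize(np.clip(p*1.6,0,255).astype(np.uint8),(792,480),interpolation=cv2.INTER_CUBIC))
E
```

```text
top 3813 ((555.8350830078125, 110.87161254882812), (96.37442016601562, 241.31033325195312), 8.210253715515137) 0.06250231689390828
[[490.8999938964844, 223.39999389648438], [525.4000244140625, -15.399999618530273], [620.7999877929688, -1.7000000476837158], [586.2999877929688, 237.1999969482422]]
bench z 0.0009690646096190969
43 [0.5871 0.0979 0.0834] [0.5792 0.0921 0.0734] [0.5949 0.1027 0.0924]
45 [0.5747 0.1835 0.0828] [0.5665 0.1792 0.0725] [0.5839 0.1872 0.0925]
47 [0.5343 0.0469 0.0826] [0.526  0.0423 0.0712] [0.5434 0.0518 0.0914]
43 [0.5282 0.0889 0.0828] [0.52   0.0839 0.0728] [0.5377 0.0931 0.091 ]
42 [0.5219 0.1302 0.084 ] [0.5132 0.1254 0.0723] [0.532  0.1344 0.0941]
31 [0.5161 0.1708 0.084 ] [0.5073 0.1677 0.0775] [0.524  0.1738 0.0924]
43 [0.5102 0.2171 0.0839] [0.5015 0.2129 0.0761] [0.5188 0.2209 0.0936]
scene 1559 ((557.0631103515625, 111.64647674560547), (93.72044372558594, 242.4381561279297), 8.18688678741455) 0.06151002133016659
[[493.3999938964844, 225.0], [527.9000244140625, -15.0], [620.7000122070312, -1.7000000476837158], [586.2000122070312, 238.3000030517578]]
bench z -1.5328852866369758e-05
34 [0.5362 0.0479 0.0795] [0.5287 0.0418 0.0712] [0.5447 0.0515 0.0892]
36 [0.5896 0.0993 0.0807] [0.5807 0.0925 0.07  ] [0.5996 0.1031 0.0905]
38 [0.5308 0.091  0.0809] [0.5226 0.0859 0.0721] [0.54   0.0951 0.0924]
44 [0.5244 0.1325 0.0807] [0.5167 0.1262 0.0701] [0.5333 0.1349 0.0923]
40 [0.5771 0.1853 0.0809] [0.5686 0.1792 0.0702] [0.5865 0.188  0.0917]
57 [0.519  0.1734 0.0805] [0.5108 0.1671 0.0714] [0.528  0.1768 0.0935]
47 [0.5122 0.2193 0.0813] [0.5039 0.2136 0.0717] [0.5229 0.2214 0.0928]
```

View pics/top0c.png

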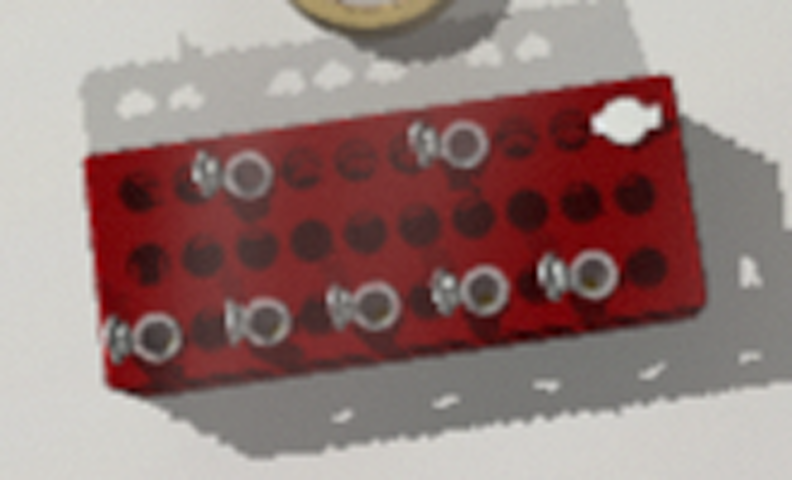

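The crop shows the five row lids standing about upright, left of their mouths. Mouths are at about (157,338), (265,320), (377,305), (484,290) and (593,275). The rack is at about (0.5565, 0.111) with a yaw of about 8.2°. First I'll turn the tool so its y runs along the row and shut the fingers.

```bash
cat >> h.py <<'E'
Yaw=np.radians(8.2); ex=np.array([np.cos(Yaw),np.sin(Yaw),0]); ey=np.array([-np.sin(Yaw),np.cos(Yaw),0]); C=np.array([.5565,.1113,0])
def where():
    s=manip.sense(); r=R.from_quat(s['tool_rot']); tip=s['tcp_pos']+r.apply([0,0,.073]); d=tip-C
    print('t %.2f s=%.1f lat=%.1f z=%.1f mm'%(s['t'],1e3*d@ey,1e3*d@ex+30,1e3*tip[2]),'F',s['force'].round(2),'gap %.2f'%s['finger_gap'],'axes rot(deg) err',np.degrees((r.inv()*R.from_matrix(np.c_[-ex,ey,[0,0,-1]])).as_rotvec()).round(2))
    return s,r,tip
def to(sm,lat,z):
    s,r,tip=where(); g=C+ey*sm/1e3+ex*(lat-30)/1e3+np.array([0,0,z/1e3])
    print('dp total',(r.inv().apply(g-tip)/.5).round(4))
E
python3 -m crank '[{"dp":[0,0,0],"delta_rot":[0,0,-0.0176],"fingers":-1},{"dp":[0,0,0],"delta_rot":[0,0,-0.0176],"fingers":-1},{"dp":[0,0,0],"delta_rot":[0,0,-0.0176],"fingers":-1},{"dp":[0,0,0],"delta_rot":[0,0,-0.0176],"fingers":-1},{"dp":[0,0,0],"delta_rot":[0,0,0],"fingers":-1},{"dp":[0,0,0],"delta_rot":[0,0,0],"fingers":-1}]' 20
python3 -c "
from h import *
to(145,0,200)"
```

```text
t: 0.6
tcp_pos: [0.1826, 0.5975, 0.3035]
tool_rot: [-0.071, 0.997, -0.0, -0.0]
force: [-0.9, 0.6, -0.3]
finger_gap: 0.141
gripper_force: 0.0
t 0.60 s=534.5 lat=-270.7 z=230.5 mm F [-0.88  0.6  -0.29] gap 0.14 axes rot(deg) err [-0.05 -0.03 -0.02]
dp total [-0.5418 -0.7787  0.0613]
```

```bash
python3 -m crank '[{"dp":[-0.02,-0.03,0],"delta_rot":[0,0,0],"fingers":-1},{"dp":[-0.045,-0.065,0.005],"delta_rot":[0,0,0],"fingers":-1},{"dp":[-0.045,-0.065,0.005],"delta_rot":[0,0,0],"fingers":-1},{"dp":[-0.045,-0.065,0.005],"delta_rot":[0,0,0],"fingers":-1},{"dp":[-0.045,-0.065,0.005],"delta_rot":[0,0,0],"fingers":-1},{"dp":[-0.045,-0.065,0.005],"delta_rot":[0,0,0],"fingers":-1},{"dp":[-0.045,-0.065,0.005],"delta_rot":[0,0,0],"fingers":-1},{"dp":[-0.045,-0.065,0.005],"delta_rot":[0,0,0],"fingers":-1},{"dp":[-0.045,-0.065,0.005],"delta_rot":[0,0,0],"fingers":-1},{"dp":[-0.045,-0.065,0.005],"delta_rot":[0,0,0],"fingers":-1},{"dp":[-0.045,-0.065,0.005],"delta_rot":[0,0,0],"fingers":-1},{"dp":[-0.045,-0.065,0.005],"delta_rot":[0,0,0],"fingers":-1}]'
python3 -m crank '[{"dp":[-0.045,-0.065,0.005],"delta_rot":[0,0,0],"fingers":-1},{"dp":[0,0,0],"delta_rot":[0,0,0],"fingers":-1},{"dp":[0,0,0],"delta_rot":[0,0,0],"fingers":-1},{"dp":[0,0,0],"delta_rot":[0,0,0],"fingers":-1}]'
python3 -c "
from h import *
to(140,0,95)
snap('top','top1'); snap('wrist','w1')"
```

```text
t: 1.6
tcp_pos: [0.4926, 0.2648, 0.2763]
tool_rot: [-0.071, 0.997, 0.0, -0.0]
force: [0.2, 0.5, 0.2]
finger_gap: -0.002
gripper_force: 0.0
t: 1.93
tcp_pos: [0.518, 0.2375, 0.2736]
tool_rot: [-0.072, 0.997, 0.0, -0.001]
force: [-0.5, 0.7, -0.3]
finger_gap: 0.002
gripper_force: 0.0
t 1.93 s=130.4 lat=9.8 z=200.6 mm F [-0.53  0.68 -0.29] gap 0.00 axes rot(deg) err [ 0.02 -0.09  0.  ]
dp total [0.0192 0.0191 0.2112]
```

View pics/w1.png

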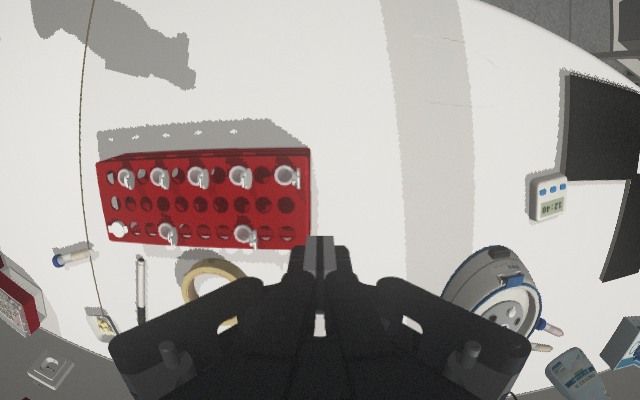

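The wrist view shows the shut fingertips at about (320,236), beyond the left end of the rack. The row lids run from (290,175) to (126,177).

```bash
python3 -m crank '[{"dp":[0.01,0.01,0.05],"delta_rot":[0,0,0],"fingers":-1},{"dp":[0.009,0.009,0.06],"delta_rot":[0,0,0],"fingers":-1},{"dp":[0,0,0.06],"delta_rot":[0,0,0],"fingers":-1},{"dp":[0,0,0.04],"delta_rot":[0,0,0],"fingers":-1},{"dp":[0,0,0],"delta_rot":[0,0,0],"fingers":-1},{"dp":[0,0,0],"delta_rot":[0,0,0],"fingers":-1},{"dp":[0,0,0],"delta_rot":[0,0,0],"fingers":-1}]'
python3 - <<'E'
from h import *
where()
for n in('top','scene','wrist'):
    p,d,m=snap(n,n+'2')
    v,u=np.mgrid[:400,:640]
    if n=='wrist':
        x,y=u-m['cx'],v-m['cy']; r=np.hypot(x,y); th=r/m['fx']; t=np.tan(th)/np.maximum(r,1e-9)
        X=np.stack([x*t*d,-y*t*d,-d],-1); a=np.array(m['attitude']); P=X@R.from_quat(a).as_matrix().T+m['origin']
    else: P=cloud(d,m)
    D=P-C; s,l,z=1e3*D@ey,1e3*D@ex+30,1e3*P[...,2]
    dark=(p.max(-1)<70)|(np.ptp(p.astype(int),axis=-1)<25)
    k=(d>0)&(abs(l)<20)&(s>100)&(s<180)&(z>85)&(z<160)&dark
    print(n,k.sum())
    for a in range(85,160,10):
        q=k&(z>=a)&(z<a+10)
        if q.sum(): print(a,q.sum(),'s',np.percentile(s[q],[2,98]).round(1),'lat',np.percentile(l[q],[2,98]).round(1),'zmin',z[q].min().round(1))
E
```

```text
t: 2.62
tcp_pos: [0.508, 0.2466, 0.1701]
tool_rot: [-0.073, 0.997, 0.0, 0.001]
force: [0.2, -0.7, 0.2]
finger_gap: -0.003
gripper_force: 0.0
t 2.62 s=140.9 lat=1.5 z=97.1 mm F [ 0.2  -0.73  0.16] gap -0.00 axes rot(deg) err [0.02 0.12 0.21]
top 41
85 1 s [112.8 112.8] lat [-7.6 -7.6] zmin 85.6
95 2 s [135.2 135.6] lat [-9.1 -7.5] zmin 101.0
105 4 s [133.7 135.6] lat [-9.7 -6.1] zmin 108.2
115 4 s [128.8 135.2] lat [-10.1  -4.5] zmin 117.2
125 1 s [131.3 131.3] lat [-6.3 -6.3] zmin 125.9
135 3 s [126.7 129.7] lat [-11.1  -6.2] zmin 138.5
145 19 s [109.9 125.5] lat [-12.5  -4.2] zmin 147.1
155 7 s [105.1 117.7] lat [-11.2  -6. ] zmin 155.5
scene 197
85 9 s [112.7 114.1] lat [-3.7  2.9] zmin 85.0
95 7 s [136.6 147.6] lat [-7.1 -2.6] zmin 98.9
105 21 s [136.  154.8] lat [-7.4 -0.7] zmin 105.1
115 26 s [135.8 154.7] lat [-7.5 -1.8] zmin 115.1
125 15 s [136.3 151.5] lat [-7.5 -3.2] zmin 125.4
135 21 s [130.8 164.1] lat [-9.9  7.1] zmin 135.8
145 81 s [113.3 171.9] lat [-10.    9.9] zmin 145.0
155 17 s [155.8 177.5] lat [-8.9  2.3] zmin 155.2
wrist 9994
85 86 s [111.8 114. ] lat [-3.7  4.4] zmin 85.0
95 101 s [129.1 151.3] lat [-8.5 -3.5] zmin 100.8
105 549 s [127.7 153.5] lat [-8.7 -3.6] zmin 105.0
115 603 s [127.5 153.4] lat [-8.6 -3.5] zmin 115.0
125 813 s [128.5 152.5] lat [-8.7 12.8] zmin 125.0
135 1392 s [116.4 166.6] lat [-11.1  10.6] zmin 135.0
145 4769 s [105.3 175.4] lat [-10.7  10.9] zmin 145.0
155 1681 s [101.8 178.6] lat [-10.  11.] zmin 155.0
```

View pics/scene2.png

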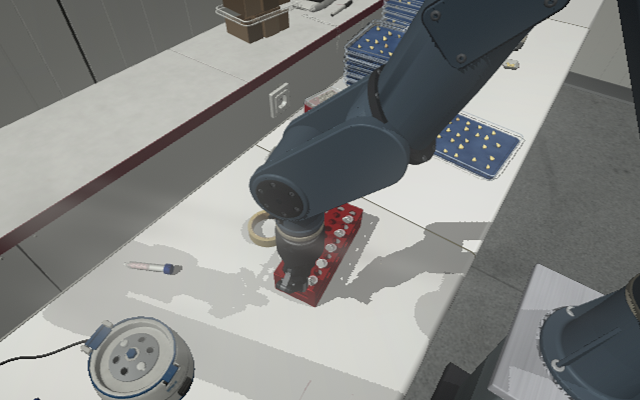

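The scene view shows the gripper over the rack's left end, with the tip just left of lid 1 near (285,275). The fingers reach about 12 mm either side of centre along the row. Folding lid 1 now.

```bash
python3 -m crank '[{"dp":[0.003,-0.012,0.017],"delta_rot":[0,0,0],"fingers":-1},{"dp":[0,-0.012,0.017],"delta_rot":[0,0,0],"fingers":-1},{"dp":[0,-0.006,0],"delta_rot":[0,0,0],"fingers":-1},{"dp":[0,-0.006,0],"delta_rot":[0,0,0],"fingers":-1},{"dp":[0,-0.008,0.0035],"delta_rot":[0,0,0],"fingers":-1},{"dp":[0,-0.008,0.0035],"delta_rot":[0,0,0],"fingers":-1},{"dp":[0,-0.008,0.0035],"delta_rot":[0,0,0],"fingers":-1},{"dp":[0,-0.008,0.0035],"delta_rot":[0,0,0],"fingers":-1},{"dp":[0,-0.008,0.0035],"delta_rot":[0,0,0],"fingers":-1},{"dp":[0,-0.008,0.0035],"delta_rot":[0,0,0],"fingers":-1},{"dp":[0,-0.004,0],"delta_rot":[0,0,0],"fingers":-1},{"dp":[0,0,0],"delta_rot":[0,0,0],"fingers":-1}]'
python3 -c "
from h import *
where(); print(manip.sense()['ft_torque'])"
```

```text
t: 3.77
tcp_pos: [0.5127, 0.2013, 0.1412]
tool_rot: [-0.072, 0.997, -0.0, -0.0]
force: [-0.3, 0.4, -0.7]
finger_gap: -0.003
gripper_force: 0.0
t 3.77 s=95.3 lat=-0.6 z=68.2 mm F [-0.32  0.37 -0.67] gap -0.00 axes rot(deg) err [-0.01 -0.02  0.11]
[-0.00675408  0.00234338 -0.00400785]
```

```bash
for i in 1 2; do python3 -m crank '[{"dp":[0,0,0.001],"delta_rot":[0,0,0],"fingers":-1},{"dp":[0,0,0],"delta_rot":[0,0,0],"fingers":-1},{"dp":[0,0,0],"delta_rot":[0,0,0],"fingers":-1}]' | grep -E "tcp_pos|force:"; done; python3 -c "
from h import *
f=[]
where()"
```

```text
tcp_pos: [0.5126, 0.202, 0.141]
force: [0.1, 0.1, -0.4]
gripper_force: 0.0
tcp_pos: [0.5126, 0.202, 0.1404]
force: [0.4, 0.0, -1.1]
gripper_force: 0.0
t 4.27 s=96.0 lat=-0.5 z=67.4 mm F [ 0.36  0.02 -1.1 ] gap 0.00 axes rot(deg) err [0.   0.   0.15]
```

```bash
for i in 1; do python3 -m crank '[{"dp":[0,0,0.001],"delta_rot":[0,0,0],"fingers":-1},{"dp":[0,0,0],"delta_rot":[0,0,0],"fingers":-1},{"dp":[0,0,0],"delta_rot":[0,0,0],"fingers":-1}]' | grep -E "tcp_pos|force:"; done; python3 -m crank '[{"dp":[0,0,0.001],"delta_rot":[0,0,0],"fingers":-1},{"dp":[0,0,0],"delta_rot":[0,0,0],"fingers":-1},{"dp":[0,0,0],"delta_rot":[0,0,0],"fingers":-1}]' | grep -E "tcp_pos|force:"
python3 -c "
from h import *
where()
p,d,m=snap('wrist','w3')
cv2.imwrite('pics/w3c.png',cv2.resize(p[100:280,60:360,::-1],(800,480),interpolation=cv2.INTER_CUBIC))"
```

```text
tcp_pos: [0.5126, 0.2019, 0.14]
force: [0.3, 0.5, 0.3]
gripper_force: 0.4
tcp_pos: [0.5126, 0.2019, 0.1398]
force: [-0.7, 0.3, 4.7]
gripper_force: 2.3
t 4.77 s=95.9 lat=-0.5 z=66.8 mm F [-0.71  0.31  4.7 ] gap 0.00 axes rot(deg) err [0.01 0.01 0.14]
```

View pics/w3c.png

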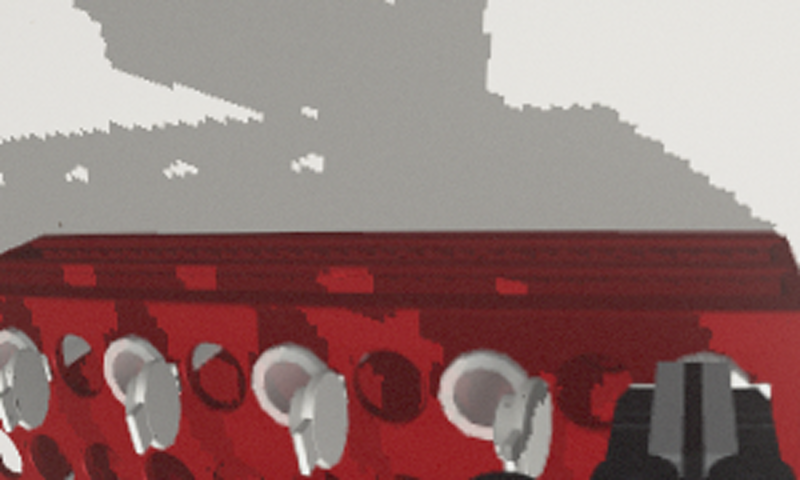

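Lid 1 lies under the fingertips at right, (695,400), and pressed with 4.7 N it holds, so shut contact reads as tip z of about 67.0 mm. Lids 2 to 5 still stand open. Next is lid 2.

```bash
python3 -m crank '[{"dp":[0,0,-0.013],"delta_rot":[0,0,0],"fingers":-1},{"dp":[0,-0.01,-0.013],"delta_rot":[0,0,0],"fingers":-1},{"dp":[0,-0.012,0],"delta_rot":[0,0,0],"fingers":-1},{"dp":[0,-0.012,0],"delta_rot":[0,0,0],"fingers":-1},{"dp":[0,-0.008,0.004],"delta_rot":[0,0,0],"fingers":-1},{"dp":[0,-0.008,0.004],"delta_rot":[0,0,0],"fingers":-1},{"dp":[0,-0.008,0.004],"delta_rot":[0,0,0],"fingers":-1},{"dp":[0,-0.008,0.004],"delta_rot":[0,0,0],"fingers":-1},{"dp":[0,-0.008,0.004],"delta_rot":[0,0,0],"fingers":-1},{"dp":[0,-0.008,0.004],"delta_rot":[0,0,0],"fingers":-1},{"dp":[0,-0.006,0.0014],"delta_rot":[0,0,0],"fingers":-1},{"dp":[0,0,0],"delta_rot":[0,0,0],"fingers":-1}]' | grep -E "force:"
python3 -m crank '[{"dp":[0,0,0],"delta_rot":[0,0,0],"fingers":-1},{"dp":[0,0,0],"delta_rot":[0,0,0],"fingers":-1}]' | grep -E "force:"
python3 -c "
from h import *
where()"
```

```text
force: [-0.7, 1.7, 2.6]
gripper_force: 1.3
force: [-0.0, 0.1, 2.6]
gripper_force: 1.5
t 5.98 s=51.8 lat=-0.3 z=66.9 mm F [-0.01  0.09  2.63] gap -0.00 axes rot(deg) err [-0.    0.02  0.15]
```

Lid 2 is shut at 66.9 mm with 2.6 N. Lid 3 uses the same motion over the 44 mm pitch.

```bash
python3 -m crank '[{"dp":[0,0,-0.013],"delta_rot":[0,0,0],"fingers":-1},{"dp":[0,-0.01,-0.013],"delta_rot":[0,0,0],"fingers":-1},{"dp":[0,-0.012,0],"delta_rot":[0,0,0],"fingers":-1},{"dp":[0,-0.012,0],"delta_rot":[0,0,0],"fingers":-1},{"dp":[0,-0.008,0.004],"delta_rot":[0,0,0],"fingers":-1},{"dp":[0,-0.008,0.004],"delta_rot":[0,0,0],"fingers":-1},{"dp":[0,-0.008,0.004],"delta_rot":[0,0,0],"fingers":-1},{"dp":[0,-0.008,0.004],"delta_rot":[0,0,0],"fingers":-1},{"dp":[0,-0.008,0.004],"delta_rot":[0,0,0],"fingers":-1},{"dp":[0,-0.008,0.004],"delta_rot":[0,0,0],"fingers":-1},{"dp":[0,-0.006,0.002],"delta_rot":[0,0,0],"fingers":-1},{"dp":[0,0,0],"delta_rot":[0,0,0],"fingers":-1}]' | grep -E "force:"
python3 -m crank '[{"dp":[0,0,0],"delta_rot":[0,0,0],"fingers":-1},{"dp":[0,0,0],"delta_rot":[0,0,0],"fingers":-1}]' | grep -E "force:"
python3 -c "
from h import *
where()"
```

```text
force: [-0.9, 2.5, 3.2]
gripper_force: 1.5
force: [-0.8, 1.8, 3.4]
gripper_force: 1.7
t 7.15 s=8.0 lat=-0.3 z=66.9 mm F [-0.76  1.82  3.45] gap 0.00 axes rot(deg) err [0.01 0.   0.14]
```

```bash
python3 -m crank '[{"dp":[0,0,-0.013],"delta_rot":[0,0,0],"fingers":-1},{"dp":[0,-0.01,-0.013],"delta_rot":[0,0,0],"fingers":-1},{"dp":[0,-0.012,0],"delta_rot":[0,0,0],"fingers":-1},{"dp":[0,-0.012,0],"delta_rot":[0,0,0],"fingers":-1},{"dp":[0,-0.008,0.004],"delta_rot":[0,0,0],"fingers":-1},{"dp":[0,-0.008,0.004],"delta_rot":[0,0,0],"fingers":-1},{"dp":[0,-0.008,0.004],"delta_rot":[0,0,0],"fingers":-1},{"dp":[0,-0.008,0.004],"delta_rot":[0,0,0],"fingers":-1},{"dp":[0,-0.008,0.004],"delta_rot":[0,0,0],"fingers":-1},{"dp":[0,-0.008,0.004],"delta_rot":[0,0,0],"fingers":-1},{"dp":[0,-0.006,0],"delta_rot":[0,0,0],"fingers":-1},{"dp":[0,0,0.002],"delta_rot":[0,0,0],"fingers":-1}]' | grep -E "force:"
python3 -m crank '[{"dp":[0,0,0],"delta_rot":[0,0,0],"fingers":-1},{"dp":[0,0,0],"delta_rot":[0,0,0],"fingers":-1}]' | grep -E "force:"
python3 -c "
from h import *
where()"
```

```text
force: [-1.1, -2.7, 8.2]
gripper_force: 4.2
force: [-1.6, -1.5, 0.9]
gripper_force: 0.9
t 8.32 s=-36.4 lat=0.0 z=66.9 mm F [-1.62 -1.46  0.91] gap -0.00 axes rot(deg) err [-0.02  0.03  0.14]
```

```bash
python3 -m crank '[{"dp":[0,0,-0.013],"delta_rot":[0,0,0],"fingers":-1},{"dp":[0,-0.01,-0.013],"delta_rot":[0,0,0],"fingers":-1},{"dp":[0,-0.012,0],"delta_rot":[0,0,0],"fingers":-1},{"dp":[0,-0.012,0],"delta_rot":[0,0,0],"fingers":-1},{"dp":[0,-0.008,0.004],"delta_rot":[0,0,0],"fingers":-1},{"dp":[0,-0.008,0.004],"delta_rot":[0,0,0],"fingers":-1},{"dp":[0,-0.008,0.004],"delta_rot":[0,0,0],"fingers":-1},{"dp":[0,-0.008,0.004],"delta_rot":[0,0,0],"fingers":-1},{"dp":[0,-0.008,0.004],"delta_rot":[0,0,0],"fingers":-1},{"dp":[0,-0.008,0.004],"delta_rot":[0,0,0],"fingers":-1},{"dp":[0,-0.006,0],"delta_rot":[0,0,0],"fingers":-1},{"dp":[0,0,0.0016],"delta_rot":[0,0,0],"fingers":-1}]' | grep -E "force:"
python3 -m crank '[{"dp":[0,0,0.0004],"delta_rot":[0,0,0],"fingers":-1},{"dp":[0,0,0],"delta_rot":[0,0,0],"fingers":-1}]' | grep -E "force:"
python3 -c "
from h import *
where()"
```

```text
force: [-0.4, -2.4, 4.0]
gripper_force: 2.6
force: [0.3, -0.9, 1.3]
gripper_force: 0.8
t 9.48 s=-80.4 lat=0.2 z=66.9 mm F [ 0.32 -0.89  1.33] gap 0.00 axes rot(deg) err [-0.02  0.04  0.14]
```

```bash
python3 -m crank '[{"dp":[0,0,-0.02],"delta_rot":[0,0,0],"fingers":-1},{"dp":[0,0,-0.05],"delta_rot":[0,0,0],"fingers":-1},{"dp":[0,0,-0.07],"delta_rot":[0,0,0],"fingers":-1},{"dp":[0,0,-0.07],"delta_rot":[0,0,0],"fingers":-1},{"dp":[0,-0.06,-0.04],"delta_rot":[0,0,0],"fingers":-1},{"dp":[0,-0.075,0],"delta_rot":[0,0,0],"fingers":-1},{"dp":[0,-0.075,0],"delta_rot":[0,0,0],"fingers":-1},{"dp":[0,-0.075,0],"delta_rot":[0,0,0],"fingers":-1},{"dp":[0,-0.075,0],"delta_rot":[0,0,0],"fingers":-1},{"dp":[0,-0.075,0],"delta_rot":[0,0,0],"fingers":-1},{"dp":[0,-0.05,0],"delta_rot":[0,0,0],"fingers":-1},{"dp":[0,0,0],"delta_rot":[0,0,0],"fingers":-1}]' | grep pos
python3 - <<'E'
from h import *
for n in('top','scene'):
    p,d,m=snap(n,n+'4'); P=cloud(d,m); p=p.astype(int)
    r=(p[...,0]>1.8*p[...,1])&(p[...,0]>1.8*p[...,2])&(p[...,0]>30)&(d>0)
    box=(P[...,0]>.4)&(P[...,0]<.75)&(P[...,1]>-.1)&(P[...,1]<.4)
    mm=r&box&(P[...,2]>.05)&(P[...,2]<.072)
    print(n,cv2.minAreaRect(P[mm][:,:2].astype(np.float32)*1000))
    D=P-C; s,l,z=1e3*D@ey,1e3*D@ex+30,1e3*P[...,2]
    for h in(111,67,23,-21,-65):
        for a,b in((4,20),(20,27)):
            k=(abs(l)<6)&(s<h-a)&(s>h-b)&(d>0)&(p[...,0]<1.5*p[...,2]); print(h,a,k.sum(),np.percentile(z[k],[10,50,90]).round(1) if k.sum() else '',end=' | ')
        print()
    q=box&(P[...,2]>.072); print('raised',q.sum())
p=cv2.imread('pics/top4.png')[120:270,215:450]; cv2.imwrite('pics/top4c.png',cv2.resize(np.clip(p*1.6,0,255).astype(np.uint8),(799,510),interpolation=cv2.INTER_CUBIC))
p=cv2.imread('pics/scene4.png')[190:310,240:380]; cv2.imwrite('pics/scene4c.png',cv2.resize(np.clip(p*1.3,0,255).astype(np.uint8),(700,600),interpolation=cv2.INTER_CUBIC))
E
```

```text
tcp_pos: [0.5745, -0.2176, 0.2656]
top ((556.001708984375, 110.98103332519531), (96.49967193603516, 241.6531524658203), 8.182084083557129)
111 4 52 [66.3 68.1 69.8] | 111 20 30 [ 7.8 65.7 68.6] | 
67 4 52 [66.5 67.9 69.7] | 67 20 27 [34.7 66.5 69.5] | 
23 4 51 [65.1 68.1 69.5] | 23 20 22 [33.6 67.5 69.4] | 
-21 4 54 [65.9 67.8 69.5] | -21 20 17 [61.8 67.6 69.3] | 
-65 4 52 [66.1 68.  70. ] | -65 20 18 [64.8 67.6 69.3] | 
raised 39160
scene ((557.0889282226562, 111.85845184326172), (93.76637268066406, 242.16500854492188), 8.144732475280762)
111 4 49 [65.1 67.3 68.4] | 111 20 15 [61.7 66.7 67.8] | 
67 4 50 [42.8 67.  68.4] | 67 20 16 [60.9 66.6 68.1] | 
23 4 47 [41.5 67.  68.1] | 23 20 14 [60.7 65.5 67. ] | 
-21 4 42 [41.9 67.  68.8] | -21 20 14 [61.9 66.1 66.8] | 
-65 4 43 [43.  66.4 68.7] | -65 20 11 [61.8 66.4 68. ] | 
raised 73
```

View pics/top4c.png

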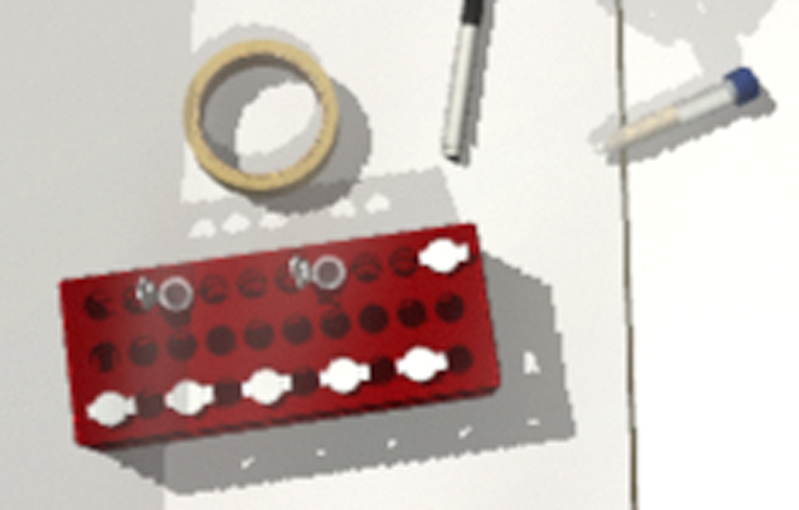

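View pics/scene4c.png

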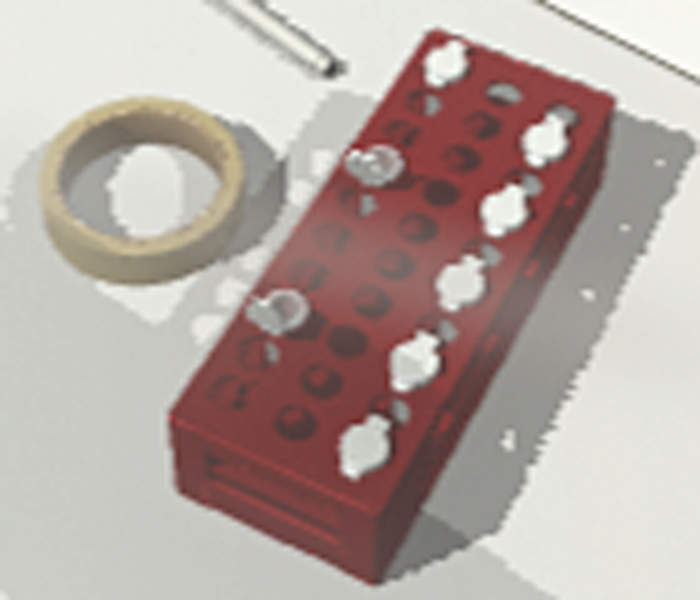

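In both views all five row lids lie flat; in the top crop they run from (110,408) to (420,364). Both spares are still open, at (165,293) and (320,270). The rack pose matches the first measurement to within 0.3 mm, and the tape, marker and screw tube lie clear behind the rack.

```bash
python3 -c "
from station import manip
print(manip.sign_off())"
```

```text
the job is handed in; nothing more can be done
None
```

All five row lids were folded shut in order from left to right and checked flat in two camera views; both spares are still open, the rack moved less than 0.3 mm, and the job is handed in.

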